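# Size a bicycle collar on the stepped mandrel and sort it

## Task

Take the collar that lies on the rubber mat and slide it down over the sizing mandrel, pushing the brass pointer ahead of it, until it stops, level and fully home on its step, without forcing it. Then lift it off and lay it flat in the tray that has as many studs as the scale mark the pointer stopped at. Leave the pointer at its reading, and leave the spare collars, the bell and the wrench where they are.

Things in the scene. Friction and masses are not known exactly. Their poses are not given: they have to be found in the camera images.
- collar_a_mid (a point): one of three turned aluminium collars, 50 mm outside, 18 mm tall, about 60 g, alike but for the bore: 22.2, 28.6 and 34.9 mm (which letter has which is not told). This point is its centre, half-way up; z is its axis. At the start one of the three lies flat on the mat, the other two in the spares box
- collar_b_mid (a point): one of three turned aluminium collars, 50 mm outside, 18 mm tall, about 60 g, alike but for the bore: 22.2, 28.6 and 34.9 mm (which letter has which is not told). This point is its centre, half-way up; z is its axis. At the start one of the three lies flat on the mat, the other two in the spares box
- collar_c_mid (a point): one of three turned aluminium collars, 50 mm outside, 18 mm tall, about 60 g, alike but for the bore: 22.2, 28.6 and 34.9 mm (which letter has which is not told). This point is its centre, half-way up; z is its axis. At the start one of the three lies flat on the mat, the other two in the spares box
- gauge: sizing gauge, fixed: grey base 135 x 84 x 12 mm and a steel mandrel standing on its z axis. Origin on that axis at table height, z up. +x points to an upright slotted aluminium scale, 50 mm from the axis, 58 mm wide in y (-21 to 37), 115 mm tall, with three black lines marked with one, two, three dots from the top. Fingers closing along y clear the scale. Steps are rigid: never load collar against gauge over 25 N
- mandrel_tip (a point): top of the mandrel on its axis, 112 mm up. Diameters going down: 8 mm at the tip, cone to 19.8 mm at 100 mm height, straight to 89; 45 degree taper to 26 mm at 86, straight to 75; taper to 32.2 mm at 72, straight to 61; taper to 38 mm at 58, straight to the base. A collar has 1.2 mm play all round on the last straight part before its step
- step_1 (a point): on the mandrel's axis where the underside of a 22.2 mm bore collar rests, 88 mm above the table; level with the one-dot mark
- step_2 (a point): the same for a 28.6 mm bore collar, 74 mm above the table; level with the two-dot mark
- step_3 (a point): the same for a 34.9 mm bore collar, 60 mm above the table; level with the three-dot mark
- pointer (a joint): brass pointer's travel down in m: a ring around the mandrel (40 mm inside, 46 outside, 4 thick) with an arm to the scale. At 0 its upper face is 98 mm above the table; it starts within 4 mm of that. Slides against about 4 N of friction and stays where left. Full travel 46 mm. A collar home on its step leaves it near 0.010 (one dot), 0.024 (two) or 0.038 (three)
- tray_1: shallow fixed dark wooden tray with one stud (steel) on its -x edge, for the mark with the same number of dots. 98 x 98 mm inside, walls 4 mm thick, 12 mm high (the -x one 16 mm thick), inner floor 4 mm above the origin; origin at the middle of its underside, 8 mm above the table. The trays stand side by side on a board in any order
- tray_2: shallow fixed dark wooden tray with two studs (steel) on its -x edge, for the mark with the same number of dots. 98 x 98 mm inside, walls 4 mm thick, 12 mm high (the -x one 16 mm thick), inner floor 4 mm above the origin; origin at the middle of its underside, 8 mm above the table. The trays stand side by side on a board in any order
- tray_3: shallow fixed dark wooden tray with three studs (steel) on its -x edge, for the mark with the same number of dots. 98 x 98 mm inside, walls 4 mm thick, 12 mm high (the -x one 16 mm thick), inner floor 4 mm above the origin; origin at the middle of its underside, 8 mm above the table. The trays stand side by side on a board in any order
- mat: black rubber mat, fixed, 110 x 110 x 4 mm, origin at the centre of its underside on the table; the collar to size lies on it
- spares: open cardboard box, fixed, 85 x 150 x 20 mm, floor 4 mm thick, origin at the centre of its underside on the table; holds the two spare collars, to be left alone
- bell: loose steel bicycle bell, 58 mm diameter, 38 mm tall, origin at the centre of its underside; leave it alone
- wrench: loose steel wrench lying flat, 150 mm long along its x axis; leave it alone

How it is judged (in metres and radians):
On the way:
1. a collar sits level on its own step of the mandrel, and the pointer has been pushed down to that step (((horizontal distance between collar_a_mid and gauge below 0.004 m and z of collar_a_mid in the frame of gauge between 0.0954 and 0.0984 m and angle between collar_a_mid's own z axis and vertical below 0.08 rad and value of joint pointer between 0.0076 and 0.0126 m) or (horizontal distance between collar_b_mid and gauge below 0.004 m and z of collar_b_mid in the frame of gauge between 0.0813 and 0.0843 m and angle between collar_b_mid's own z axis and vertical below 0.08 rad and value of joint pointer between 0.0217 and 0.0267 m) or (horizontal distance between collar_c_mid and gauge below 0.004 m and z of collar_c_mid in the frame of gauge between 0.0671 and 0.0701 m and angle between collar_c_mid's own z axis and vertical below 0.08 rad and value of joint pointer between 0.0359 and 0.0409 m))), for 0.2 s.
At the end, for the whole second after the job is handed in: the collar that was on the mat lies flat and still in the tray whose stud count matches its step (centre within 30 mm of the tray's middle each way), the pointer stands within 2.5 mm of that step's mark, and the other two collars are within 30 mm of where they started (((x of collar_a_mid in the frame of tray_1 between -0.03 and 0.03 m and y of collar_a_mid in the frame of tray_1 between -0.03 and 0.03 m and z of collar_a_mid in the frame of tray_1 below 0.016 m and angle between collar_a_mid's own z axis and vertical below 0.1 rad and linear speed of collar_a below 0.02 m/s and value of joint pointer between 0.0076 and 0.0126 m and distance of each of collar_b_mid, collar_c_mid from where it was at the start of the episode below 0.03 m) or (x of collar_b_mid in the frame of tray_2 between -0.03 and 0.03 m and y of collar_b_mid in the frame of tray_2 between -0.03 and 0.03 m and z of collar_b_mid in the frame of tray_2 below 0.016 m and angle between collar_b_mid's own z axis and vertical below 0.1 rad and linear speed of collar_b below 0.02 m/s and value of joint pointer between 0.0217 and 0.0267 m and distance of each of collar_a_mid, collar_c_mid from where it was at the start of the episode below 0.03 m) or (x of collar_c_mid in the frame of tray_3 between -0.03 and 0.03 m and y of collar_c_mid in the frame of tray_3 between -0.03 and 0.03 m and z of collar_c_mid in the frame of tray_3 below 0.016 m and angle between collar_c_mid's own z axis and vertical below 0.1 rad and linear speed of collar_c below 0.02 m/s and value of joint pointer between 0.0359 and 0.0409 m and distance of each of collar_a_mid, collar_b_mid from where it was at the start of the episode below 0.03 m))); the robot touches nothing.
It fails at once if collar and gauge pressed together with more than 25 N (contact force between any of collar_a, collar_b, collar_c and gauge above 25 N).
It fails at once if a second collar moved more than 30 mm (distance of each of collar_b_mid, collar_a_mid from where it was at the start of the episode above 0.03 m or distance of each of collar_c_mid, collar_a_mid from where it was at the start of the episode above 0.03 m or distance of each of collar_c_mid, collar_b_mid from where it was at the start of the episode above 0.03 m).
It fails at once if the bell or the wrench moved more than 30 mm (distance of any of bell, wrench from where it was at the start of the episode above 0.03 m).
It also fails if it takes over 51 s, if anything falls off the work surface, if the arm or the gripper's body presses on something with over 40 N, if the wrist force passes 120 N, or if a joint passes its speed limit or range.

## Robot

A 6-joint arm with a two-finger parallel gripper is mounted at the origin on the work surface. World frame = base frame: x ahead of the robot, y to its left, z up, the work surface at z = 0. Lengths are in m, angles in degrees, forces in N, time in s.
With the tool pointing down it reaches from about 0.375 to 0.9 m from the base axis. Payload 3.1 kg.
Tool frame: the origin (TCP) lies midway between the tips of the shut fingers; the grasp point (between the pads) lies 19 mm behind it; x points along the fingers, z is the direction in which the jaws open and shut, and the axes are right-handed (so a half turn about x gives the same grasp; the last joint's range is limited). The gripper opens to 87 mm and grips with 3 to 60 N. Pads are 19 mm wide; open, the fingers measure 117 mm over their backs; the gripper's body (75 mm by 190 mm) begins 51 mm behind the grasp point.
Start: joints at [-80.758, 30.224, 82.088, -0, 67.689, -10.227], TCP at [0.208, -0.589, 0.223] pointing down, gripper open.
Joint ranges: [-176.69, 176.69], [-43.24, 126.21], [12.49, 139.97], [-82, 262], [0, 151.66], [-163.58, 163.58]. Speed limits (degrees/s): [159.86, 159.86, 180, 180, 180, 180].

## Interface

Orientations are given as a 3x3 rotation matrix whose columns are the frame's x, y, z axes.
In Python, from rig import * gives the robot as it stands.
- The arm moves only by the tool play_rows, never from a script. Its argument "rows" is a list that holds one entry, the list of rows, each a list of 7 numbers: the shift along the tool's x, y, z in m, then the turn, a rotation vector about the tool's x, y, z in degrees, then the finger opening in m, from 0 to 0.087. A call has 1 to 12 rows; each row is the pose to reach, as a shift and turn from the pose commanded when the call began, along the tool's axes at that moment; what a row does not reach only later rows make up. A row lasts 1/10 s, in which the tool goes at most 50 mm and 8.59 degrees, less where a joint would pass 70% of its speed; a pose out of reach is approached as far as the arm can. A call with a gripper value outside its range is refused whole. The fingers move at their own pace and stop on an object; the grip force is fixed at half the most. Time passes only in rows, so rows that repeat a pose let the fingers close. It gives the time, the measured TCP pose, the force and the opening at its end, in the units of the state.
- read_state(): the state, without advancing time (a new reading comes with each control period).
- capture(name): name is "scene" or "side" or "wrist"; returns a dict with "pixels" (400x640x3 uint8, red, green, blue), "intrinsics" (3x3 intrinsics, pixels), "k1" (the pictures are not rectified: a ray, as slopes to the right and down, at radius r is drawn at 1 + k1 r^2 times it, then the intrinsics apply), "rvec" (rotation vector, rad) and "tvec" (3), from world to camera coordinates, as OpenCV has them. Camera axes: x right, y down, z forward; pixel columns grow to the right and rows downward; lengths in m; the calibration is good to about 2 mm. A picture is of the moment at which its call begins. There is no depth.
- hand_in(): hands the job in, once; it reports no verdict.
Trained networks look in the newest picture that a camera, given by its name, has taken for a name from the list of things; names that differ only in an ending like _2 or _b are one class to them, and where a whole thing is asked for, a point or a joint stands for the part that bears it (a point fixed in the world has none). Each returns a list of dicts, best first, with "p" (0 to 1); they miss things now and then, are a little off and sometimes report something else, mostly with a low value. They report only what shows in the picture. A call takes as long as a camera call.
- trace(camera, target): "mask" (400x640 bool, what is visible of it) and "at" ([column, row] in pixels, amid what is visible of it).
The state is a dict: "time_s": time; "joint_positions": joint angles; "qvel": joint speeds; "tau": joint torques, N m; "position": TCP position; "tcp_rot": TCP orientation; "force": force on the tool from outside, world axes, zero at the start; "moment": the same for the moment, N m; "opening": opening from 0.0 (shut) to 1.0 (fully open).
Only numpy, scipy, OpenCV 4.12 (cv2) and the standard library are available. Lean on these libraries where they do the work, as an engineer would, in place of code of your own. Each camera call takes 0.05 s, during which the arm holds its last target.

## Working session

There is one attempt and no reset: what is moved stays moved. The work goes in short steps, Python scripts to look and compute and a tool call to move; the robot and the scene stay as the last step left them, time stands still between calls to the robot, and variables do not carry over. Pictures are saved under pics/ and viewed, and the job is handed in when it is done.

Besides the shell and the picture viewer there is one more tool, called after "Emit:" in YAML: its name, and indented under it one key for each argument. play_rows: Moves the arm, as the interface text tells. Its arguments: {"type":"object","properties":{"rows":{"type":"array"}},"required":["rows"]}

```bash
ls; mkdir -p pics; python3 - <<'E'
from rig import *
import cv2,numpy as np
s=read_state();print(s)
for c in ["scene","side","wrist"]:
    d=capture(c);cv2.imwrite(f"pics/{c}0.png",d["pixels"][:,:,::-1]);print(c,d["intrinsics"],d["k1"],d["rvec"],d["tvec"])
E
```

```text
pics
{'time_s': 0.0, 'joint_positions': array([-8.07597038e+01,  3.02774633e+01,  8.21578566e+01, -9.60266253e-04,
        6.76879273e+01, -1.02269951e+01]), 'qvel': array([ 0.0119423 , -0.00423992, -0.02500343, -0.08663543, -0.10138023,
        0.008334  ]), 'tau': array([ 1.05116083e-03, -4.40034592e+01, -1.76592243e+01,  6.33698283e-02,
        5.82089857e-02, -1.53938836e-04]), 'position': array([ 0.20819848, -0.58851821,  0.22157958]), 'tcp_rot': array([[-3.60712470e-04,  9.42829839e-01,  3.33274307e-01],
       [ 2.12066550e-03,  3.33274301e-01, -9.42827526e-01],
       [-9.99997686e-01,  3.66673679e-04, -2.11964291e-03]]), 'force': array([0.40190008, 0.20734944, 0.54697521]), 'moment': array([-0.05378541,  0.0434049 , -0.04873675]), 'opening': 1.0022502216835933}
scene [[373.17300199   0.         331.68493084]
 [  0.         373.17300199 198.66706044]
 [  0.           0.           1.        ]] 0.01743183970713049 [ 1.79272959  1.60259474 -0.73371683] [-0.0318915  -0.25421965  1.27685553]
side [[404.6982953    0.         323.68202619]
 [  0.         404.6982953  196.60532773]
 [  0.           0.           1.        ]] 0.03619628804159002 [ 0.38410369 -2.56648142  1.49802374] [0.47665831 0.17946267 0.86825678]
wrist [[301.64486276   0.         319.56145272]
 [  0.         301.64486276 201.186401  ]
 [  0.           0.           1.        ]] -0.022504909094336254 [-2.3524985   1.663165    0.26034428] [-0.62382219 -0.03708761  0.39347054]
```

View pics/scene0.png

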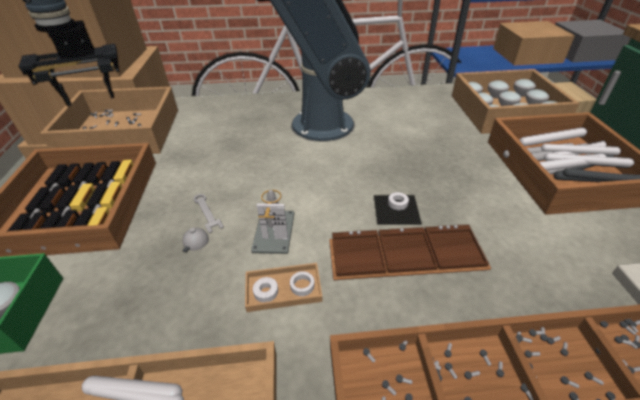

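View pics/side0.png

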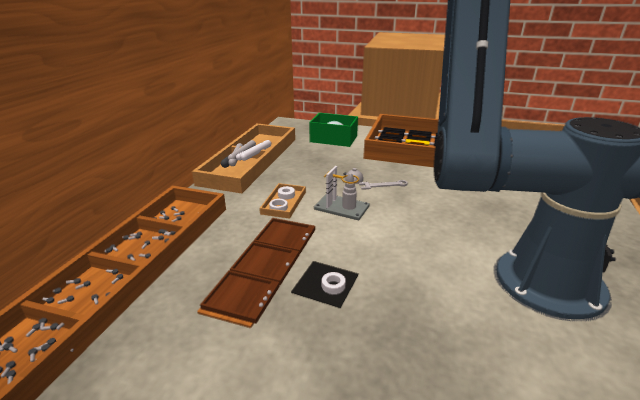

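View pics/wrist0.png

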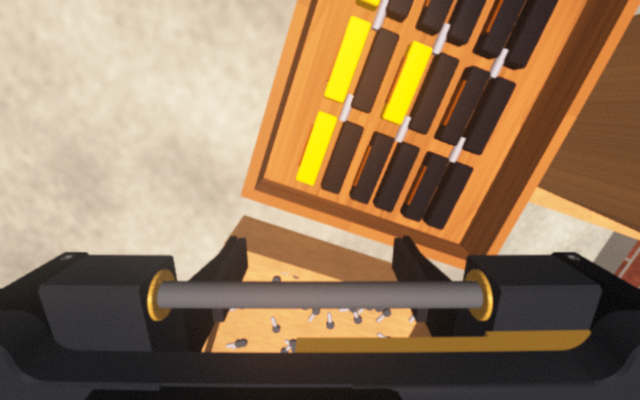

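The scene view shows the mat collar at about (399,200), the gauge at (272,225), the trays at (330–487, 228–275), the spares at (283,288), the bell at (197,240) and the wrench at (207,212). Next I'll measure them.

```bash
cat > h.py <<'E'
from rig import *
import cv2,numpy as np
def cam(d):
    R=cv2.Rodrigues(np.array(d["rvec"],float))[0];t=np.array(d["tvec"],float).ravel();return R,t,-R.T@t
def dist(d): return np.array([d["k1"],0,0,0,0.])
def rays(d,px):
    px=np.array(px,float).reshape(-1,1,2)
    u=cv2.undistortPoints(px,np.array(d["intrinsics"],float),dist(d)).reshape(-1,2)
    R,t,c=cam(d); v=np.c_[u,np.ones(len(u))]@R; return c,v
def onz(d,px,z):
    c,v=rays(d,px); return c+v*((z-c[2])/v[:,2])[:,None]
def proj(d,P):
    return cv2.projectPoints(np.array(P,float).reshape(-1,1,3),np.array(d["rvec"],float),np.array(d["tvec"],float),np.array(d["intrinsics"],float),dist(d))[0].reshape(-1,2)
E
python3 - <<'E'
from h import *
np.set_printoptions(precision=4,suppress=True)
D={c:capture(c) for c in("scene","side")}
for c in D:
    im=D[c]["pixels"][:,:,::-1]
    np.savez(f"{c}.npz",**{k:np.array(v) for k,v in D[c].items()})
    for n,z in [("collar_a_mid",.013),("gauge",.006),("mandrel_tip",.11),("tray_1",.02),("mat",.004),("spares",.01),("pointer",.095),("bell",.02),("wrench",.004)]:
        for r in trace(c,n)[:4]:
            m=r["mask"]
            ys,xs=np.nonzero(m)
            cen=[xs.mean(),ys.mean()]
            print(c,n,round(r["p"],2),np.round(r["at"],1),np.round(cen,1),m.sum(),(xs.min(),xs.max(),ys.min(),ys.max()),onz(D[c],cen,z)[0])
    x0,y0,x1,y1=(170,170,500,320) if c=="scene" else (180,120,420,340)
    cr=im[y0:y1,x0:x1]; cv2.imwrite(f"pics/{c}1.png",cv2.resize(cr,None,fx=2.4,fy=2.4,interpolation=cv2.INTER_CUBIC))
E
```

```text
scene collar_a_mid 0.9 [265.3 288.9] [264.8 289.1] 489 (np.int64(252), np.int64(277), np.int64(277), np.int64(301)) [ 0.6655 -0.1777  0.013 ]
scene collar_a_mid 0.47 [267.8 225.7] [272.5 226.8] 1849 (np.int64(251), np.int64(292), np.int64(190), np.int64(253)) [ 0.4896 -0.1639  0.013 ]
scene gauge 0.69 [273.4 227.2] [272.3 226.5] 1873 (np.int64(252), np.int64(293), np.int64(190), np.int64(253)) [ 0.4815 -0.1651  0.006 ]
scene mandrel_tip 0.67 [271.3 228.7] [272.2 225.8] 1923 (np.int64(251), np.int64(292), np.int64(190), np.int64(253)) [ 0.5845 -0.1535  0.11  ]
scene tray_1 0.91 [407.  250.7] [406.7 249.8] 2047 (np.int64(379), np.int64(437), np.int64(228), np.int64(271)) [0.6015 0.1315 0.02  ]
scene tray_1 0.63 [453.3 247.3] [455.3 246.4] 2177 (np.int64(424), np.int64(488), np.int64(224), np.int64(269)) [0.6038 0.241  0.02  ]
scene tray_1 0.61 [356.7 250.7] [357.3 253. ] 2107 (np.int64(332), np.int64(385), np.int64(231), np.int64(275)) [0.5985 0.0218 0.02  ]
scene mat 0.68 [395.5 211.3] [395.8 211.4] 1088 (np.int64(373), np.int64(420), np.int64(195), np.int64(225)) [0.4605 0.1432 0.004
[... 1894 characters left out ...]
23)) [0.5913 0.2539 0.02  ]
side mat 0.65 [318.4 284.4] [323.2 283.7] 1454 (np.int64(291), np.int64(357), np.int64(261), np.int64(307)) [0.4522 0.1549 0.004 ]
side mat 0.61 [341.2 201.5] [341.2 197.1] 1540 (np.int64(314), np.int64(369), np.int64(166), np.int64(219)) [ 0.5098 -0.2127  0.004 ]
side spares 0.87 [286.4 199.2] [283.3 202.2] 632 (np.int64(260), np.int64(305), np.int64(184), np.int64(217)) [ 0.6549 -0.1264  0.01  ]
side pointer 0.41 [340.7 176.6] [339.  176.4] 20 (np.int64(335), np.int64(342), np.int64(175), np.int64(178)) [ 0.5055 -0.1637  0.095 ]
side wrench 0.49 [381.2 185.7] [381.3 184.1] 230 (np.int64(360), np.int64(406), np.int64(180), np.int64(189)) [ 0.413  -0.3275  0.004 ]
```

View pics/scene1.png

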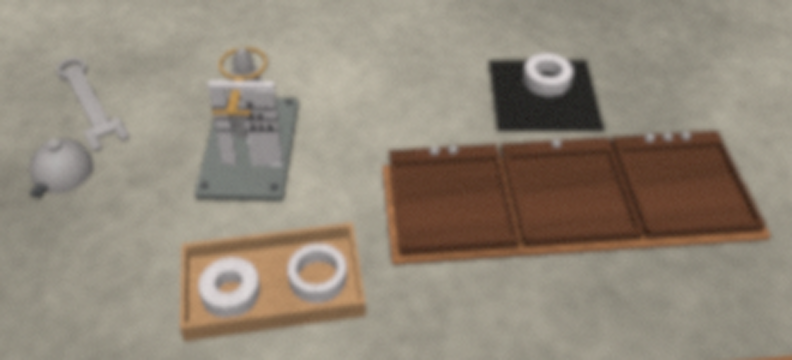

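View pics/side1.png

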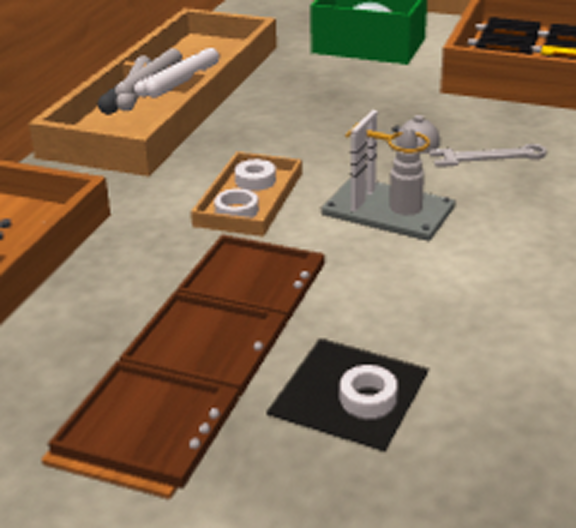

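```bash
python3 - <<'E'
from h import *
np.set_printoptions(precision=4,suppress=True)
D={c:dict(np.load(f"{c}.npz")) for c in("scene","side")}
S=lambda p:np.array(p)/2.4+[170,170]
T=lambda p:np.array(p)/2.4+[180,120]
s,t=D["scene"],D["side"]
print("tip",onz(s,S([242,50]),.110),onz(t,T([409,117]),.110))
print("collar",onz(s,S([549,71]),.022),onz(t,T([369,381]),.022))
print("base",onz(s,[S(p) for p in[(197,198),(284,198),(297,98)]],.012))
print("base side",onz(t,[T(p) for p in[(322,209),(428,237),(455,204)]],.012))
print("mat",onz(s,[S(p) for p in[(489,61),(587,62),(603,130),(499,130)]],.004));print(onz(t,[T(p) for p in[(319,339),(428,370),(386,450),(268,411)]],.004))
print("studs",onz(s,[S(p) for p in[(435,150),(453,149),(556,143),(650,138),(668,136),(686,135)]],.022))
print("tray2 floor corners",onz(s,[S(p) for p in[(398,162),(499,155),(515,243),(403,252)]],.020))
E
```

```text
tip [[ 0.4731 -0.1575  0.11  ]] [[ 0.4805 -0.1886  0.11  ]]
collar [[0.4371 0.1546 0.022 ]] [[0.4298 0.1536 0.022 ]]
base [[ 0.5639 -0.2083  0.012 ]
 [ 0.5731 -0.1284  0.012 ]
 [ 0.4382 -0.1118  0.012 ]]
base side [[ 0.563  -0.1236  0.012 ]
 [ 0.4346 -0.1016  0.012 ]
 [ 0.4204 -0.1796  0.012 ]]
mat [[0.3933 0.1003 0.004 ]
 [0.4071 0.2069 0.004 ]
 [0.5121 0.1936 0.004 ]
 [0.5003 0.0893 0.004 ]]
[[0.4961 0.0906 0.004 ]
 [0.3883 0.1036 0.004 ]
 [0.3994 0.21   0.004 ]
 [0.5073 0.1957 0.004 ]]
studs [[0.5377 0.0177 0.022 ]
 [0.5383 0.0351 0.022 ]
 [0.5416 0.1353 0.022 ]
 [0.5452 0.2276 0.022 ]
 [0.5445 0.2459 0.022 ]
 [0.5451 0.2637 0.022 ]]
tray2 floor corners [[ 0.5474 -0.0193  0.02  ]
 [ 0.5492  0.0779  0.02  ]
 [ 0.6539  0.0703  0.02  ]
 [ 0.6526 -0.0275  0.02  ]]
```

```bash
python3 - <<'E'
from h import *
np.set_printoptions(precision=4,suppress=True)
w=capture("wrist");s=read_state();R,t,c=cam(w)
Rt=np.array(s["tcp_rot"]);print("cam off tool",Rt.T@(c-s["position"]),"axes x,y,z in tool\n",Rt.T@R.T)
t=dict(np.load("side.npz"))
print(proj(t,[[.475,-.160,.112]]))
E
```

```text
cam off tool [-0.163   0.0833  0.0002] axes x,y,z in tool
 [[ 0.0006 -0.3025  0.9532]
 [-0.0002 -0.9532 -0.3025]
 [ 1.     -0.     -0.0006]]
[[349.9283 172.8162]]
```

Emit:
play_rows:
  rows:
    - [[0.05,0.478,-0.297,-100,0,0,0.087],[0.05,0.478,-0.297,-100,0,0,0.087],[0.05,0.478,-0.297,-100,0,0,0.087],[0.05,0.478,-0.297,-100,0,0,0.087],[0.05,0.478,-0.297,-100,0,0,0.087],[0.05,0.478,-0.297,-100,0,0,0.087],[0.05,0.478,-0.297,-100,0,0,0.087],[0.05,0.478,-0.297,-100,0,0,0.087],[0.05,0.478,-0.297,-100,0,0,0.087],[0.05,0.478,-0.297,-100,0,0,0.087],[0.05,0.478,-0.297,-100,0,0,0.087],[0.05,0.478,-0.297,-100,0,0,0.087]]

```text
time_s: 2.4
position: [0.5624, -0.1458, 0.1723]
tcp_rot: [[0.001, -0.5, 0.866], [0.001, 0.866, 0.5], [-1.0, 0.0, 0.002]]
force: [1.2, -0.5, -0.2]
opening: 0.998
```

Emit:
play_rows:
  rows:
    - [[0,0,0,-52.5,0,0,0.087],[0,0,0,-52.5,0,0,0.087],[0,0,0,-52.5,0,0,0.087],[0,0,0,-52.5,0,0,0.087],[0,0,0,-52.5,0,0,0.087],[0,0,0,-52.5,0,0,0.087],[0,0,0,-52.5,0,0,0.087],[0,0,0,-52.5,0,0,0.087]]

```text
time_s: 3.2
position: [0.5601, -0.1499, 0.1726]
tcp_rot: [[0.0, -0.99, 0.142], [0.0, 0.142, 0.99], [-1.0, -0.0, 0.0]]
force: [-0.1, -0.3, 0.2]
opening: 1.002
```

```bash
python3 - <<'E'
from h import *
np.set_printoptions(precision=4,suppress=True)
w=capture("wrist");np.savez("w1.npz",**{k:np.array(v) for k,v in w.items()});s=read_state();print(s["time_s"],s["position"],s["tcp_rot"],s["force"])
cv2.imwrite("pics/w1.png",w["pixels"][:,:,::-1])
print("tip pred",proj(w,[[.475,-.16,.112]]))
E
```

```text
3.25 [ 0.56   -0.1499  0.1726] [[ 0.     -0.9898  0.1423]
 [ 0.      0.1423  0.9898]
 [-1.     -0.      0.    ]] [-0.3817  0.1347  0.1123]
tip pred [[288.6241 107.2805]]
```

View pics/w1.png

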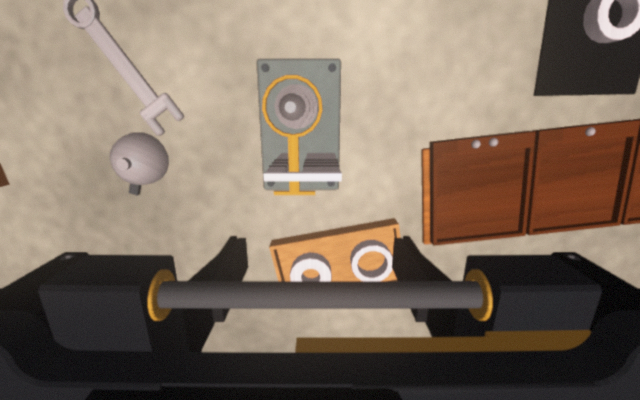

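The wrist view shows the mandrel tip near (291,107), the ring around it, and the base at (257–341, 58–190). I'll zoom in to measure it precisely.

```bash
python3 - <<'E'
from h import *
w=dict(np.load("w1.npz"));im=w["pixels"][:,:,::-1]
cr=im[50:200,245:355];cv2.imwrite("pics/w1z.png",cv2.resize(cr,None,fx=4,fy=4,interpolation=cv2.INTER_CUBIC))
cr=im[0:110,520:640];cv2.imwrite("pics/w1m.png",cv2.resize(cr,None,fx=5,fy=5,interpolation=cv2.INTER_CUBIC))
E
```

```text
(no output)
```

View pics/w1z.png

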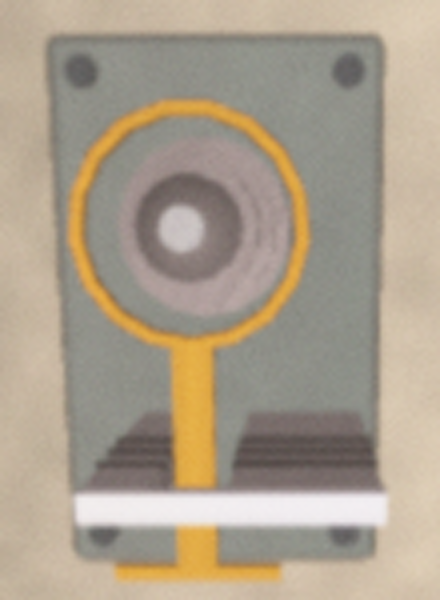

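View pics/w1m.png

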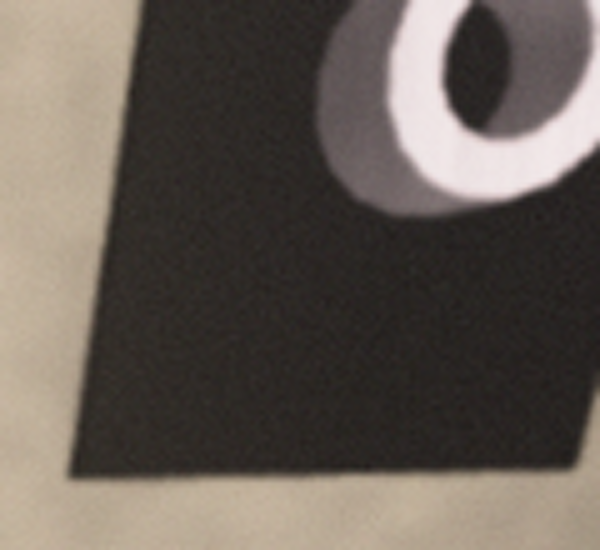

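```bash
python3 - <<'E'
from h import *
np.set_printoptions(precision=4,suppress=True)
w=dict(np.load("w1.npz"))
Z=lambda p:(np.array(p,float)+.5)/4-.5+[245,50]
print("tip",onz(w,Z([181,228]),.112)); print("ringc",onz(w,Z([188.5,224.5]),.0965)); print("cyl100",onz(w,Z([189,227]),.100))
im=w["pixels"].astype(np.uint8)
c=onz(w,[Z(p) for p in[(47,35),(385,35),(376,560),(74,560)]],.012);print("base",c)
e=lambda a,b:(np.degrees(np.arctan2(*(b-a)[1::-1])),np.linalg.norm(b-a))
print(e(c[0],c[3]),e(c[1],c[2]),e(c[0],c[1]),e(c[3],c[2]),c.mean(0))
# ring orange pixel ellipse fit
hsv=cv2.cvtColor(im,cv2.COLOR_RGB2HSV);m=((hsv[...,0]>12)&(hsv[...,0]<30)&(hsv[...,1]>130)).astype(np.uint8)
m[:60]=0;m[:,:255]=0;m[:,335:]=0;m[136:]=0
cs,_=cv2.findContours(m,cv2.RETR_EXTERNAL,cv2.CHAIN_APPROX_NONE);k=max(cs,key=len)
hull=cv2.convexHull(k);k2=k[(k[:,0,1]<130)];E=cv2.fitEllipse(k2);print(E,onz(w,E[0],.098),m.sum())
# collar on mat
M=lambda p:(np.array(p,float)+.5)/5-.5+[520,0]
print("mat corners",onz(w,[M(p) for p in[(70,478),(577,468)]],.004))
# left edge
E
```

```text
tip [[ 0.4747 -0.159   0.112 ]]
ringc [[ 0.4741 -0.159   0.0965]]
cyl100 [[ 0.4746 -0.1587  0.1   ]]
base [[ 0.424  -0.1932  0.012 ]
 [ 0.4359 -0.111   0.012 ]
 [ 0.5684 -0.1298  0.012 ]
 [ 0.5564 -0.2129  0.012 ]]
(np.float64(-8.472295398820757), np.float64(0.13387253281504707)) (np.float64(-8.087487311218355), np.float64(0.13378564191469125)) (np.float64(81.73045182999022), np.float64(0.08309927030656715)) (np.float64(81.78960977698212), np.float64(0.08399814771145557)) [ 0.4962 -0.1617  0.012 ]
((291.7459411621094, 105.801025390625), (58.68013381958008, 61.82451629638672), 167.3763885498047) [[ 0.4742 -0.1589  0.098 ]] 604
mat corners [[0.4976 0.0864 0.004 ]
 [0.5098 0.1964 0.004 ]]
```

Emit:
play_rows:
  rows:
    - [[0.04,0.068,0.298,0,0,0,0.087],[0.04,0.068,0.298,0,0,0,0.087],[0.04,0.068,0.298,0,0,0,0.087],[0.04,0.068,0.298,0,0,0,0.087],[0.04,0.068,0.298,0,0,0,0.087],[0.04,0.068,0.298,0,0,0,0.087],[0.04,0.068,0.298,0,0,0,0.087],[0.04,0.068,0.298,0,0,0,0.087],[0.04,0.068,0.298,0,0,0,0.087]]

```text
time_s: 4.15
position: [0.5347, 0.1539, 0.1327]
tcp_rot: [[0.001, -0.99, 0.141], [-0.001, 0.141, 0.99], [-1.0, -0.001, -0.001]]
force: [-0.3, 0.3, 0.8]
opening: 1.0
```

```bash
python3 - <<'E'
from h import *
np.set_printoptions(precision=4,suppress=True)
w=capture("wrist");np.savez("w2.npz",**{k:np.array(v) for k,v in w.items()});s=read_state();print(s["time_s"],s["position"],s["tcp_rot"],s["force"])
im=w["pixels"][:,:,::-1];cv2.imwrite("pics/w2.png",im)
g=cv2.cvtColor(im,cv2.COLOR_BGR2GRAY);hsv=cv2.cvtColor(im,cv2.COLOR_BGR2HSV)
p=proj(w,[[.434,.154,.022]])[0];print("pred",p)
x,y=map(int,p)
m=((g>190)).astype(np.uint8);mm=np.zeros_like(m);mm[max(0,y-60):y+60,x-70:x+70]=1;m&=mm
cs,h=cv2.findContours(m,cv2.RETR_CCOMP,cv2.CHAIN_APPROX_NONE)
for k,hh in zip(cs,h[0]):
    if len(k)>40:
        E=cv2.fitEllipse(k);c=onz(w,E[0],.022)[0];sc=w["intrinsics"][0,0]
        a=onz(w,k.reshape(-1,2),.022);r=np.linalg.norm(a[:,:2]-c[:2],axis=1)
        print(hh,len(k),np.round(E,2) if 0 else E,c,"mean d mm",2000*r.mean(), r.min()*2000,r.max()*2000)
for n in ["collar_a_mid"]:
    for r in trace("wrist",n): print(r["p"],r["at"],r["mask"].sum())
E
```

```text
4.2 [0.5349 0.1533 0.1328] [[ 0.0007 -0.9899  0.1416]
 [-0.0005  0.1416  0.9899]
 [-1.     -0.0007 -0.0004]] [ 0.3687 -0.3848  0.2497]
pred [303.2982  86.0826]
[ 2 -1  1 -1] 167 ((303.9984436035156, 81.17842864990234), (56.87821960449219, 60.71642303466797), 173.97702026367188) [0.4302 0.1552 0.022 ] mean d mm 48.267384878159035 46.43115498819187 50.52730180989877
[-1 -1 -1  0] 100 ((304.0584411621094, 81.98220825195312), (34.56629943847656, 36.530399322509766), 172.15802001953125) [0.4309 0.1551 0.022 ] mean d mm 29.20256110449017 28.020017266487365 30.44326682273884
[-1  2  4 -1] 755 ((301.7846984863281, 92.08876037597656), (150.38575744628906, 152.93858337402344), 8.48668384552002) [0.4386 0.152  0.022 ] mean d mm 119.82789095907644 82.28965774782735 154.33193649672248
```

View pics/w2.png

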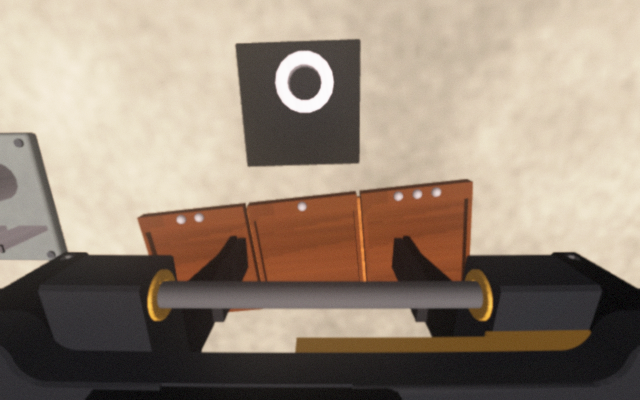

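The bore measures about 29 mm against a 50 mm outside diameter, so this is the 28.6 mm collar and it goes with step 2 and tray 2. The network missed the collar here, but the contour fit agrees with the scene and side views to within a few mm. I'll move in for the grasp.

Emit:
play_rows:
  rows:
    - [[0.02,0.05,-0.006,0,0,0,0.087],[0.04,0.095,-0.012,0,0,0,0.087],[0.06,0.1035,-0.013,0,0,0,0.087],[0.085,0.1035,-0.013,0,0,0,0.087],[0.105,0.1035,-0.013,0,0,0,0.087],[0.118,0.1035,-0.013,0,0,0,0.087],[0.124,0.1035,-0.013,0,0,0,0.087],[0.1245,0.1035,-0.013,0,0,0,0.087],[0.1245,0.1035,-0.013,0,0,0,0.087]]

```text
time_s: 5.15
position: [0.4307, 0.1557, 0.0084]
tcp_rot: [[0.001, -0.99, 0.141], [0.0, 0.141, 0.99], [-1.0, -0.001, 0.0]]
force: [0.2, 0.0, -0.4]
opening: 1.0
```

```bash
python3 - <<'E'
from h import *
np.set_printoptions(precision=4,suppress=True)
w=capture("wrist");cv2.imwrite("pics/w3.png",w["pixels"][:,:,::-1]);s=read_state();print(s["time_s"],s["position"],s["tcp_rot"],s["force"])
w=capture("side");cv2.imwrite("pics/s3.png",cv2.resize(w["pixels"][220:340,260:420,::-1],None,fx=4,fy=4))
E
```

```text
5.2 [0.4307 0.1559 0.0086] [[ 0.0013 -0.9901  0.1406]
 [ 0.0001  0.1406  0.9901]
 [-1.     -0.0013  0.0003]] [ 0.8057 -0.0545 -0.3442]
```

View pics/w3.png

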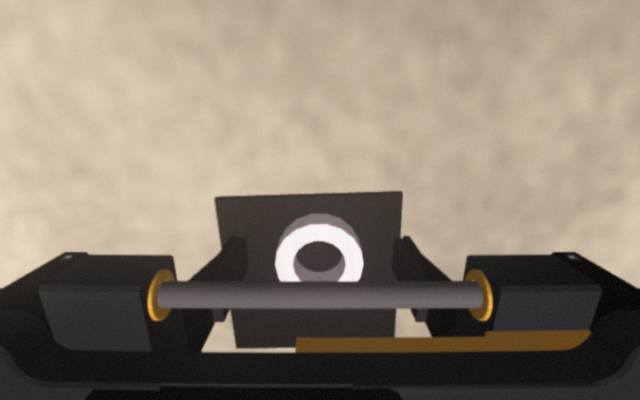

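View pics/s3.png

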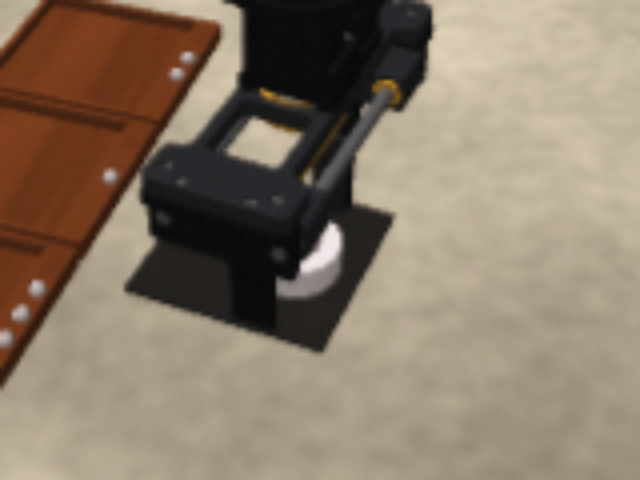

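The open fingers straddle the collar, which is centred between them at column 320. Closing now.

Emit:
play_rows:
  rows:
    - [[0,0,0,0,0,0,0],[0,0,0,0,0,0,0],[0,0,0,0,0,0,0],[0,0,0,0,0,0,0],[0,0,0,0,0,0,0],[0,0,0,0,0,0,0],[0,0,0,0,0,0,0],[0,0,0,0,0,0,0]]

```text
time_s: 6.05
position: [0.43, 0.1563, 0.0081]
tcp_rot: [[-0.0, -0.99, 0.14], [0.0, 0.14, 0.99], [-1.0, 0.0, 0.0]]
force: [0.5, -0.0, 0.4]
opening: 0.564
```

```bash
python3 - <<'E'
from h import *
np.set_printoptions(precision=4,suppress=True)
w=capture("wrist");np.savez("w4.npz",**{k:np.array(v) for k,v in w.items()});cv2.imwrite("pics/w4.png",w["pixels"][:,:,::-1]);s=read_state();print(s["time_s"],s["position"],s["tcp_rot"],s["force"],s["opening"]*87)
E
```

```text
6.1 [0.43   0.1563 0.0081] [[-0.0001 -0.9902  0.1397]
 [ 0.      0.1397  0.9902]
 [-1.      0.0001  0.    ]] [0.0916 0.202  1.0917] 48.55688055565367
```

View pics/w4.png

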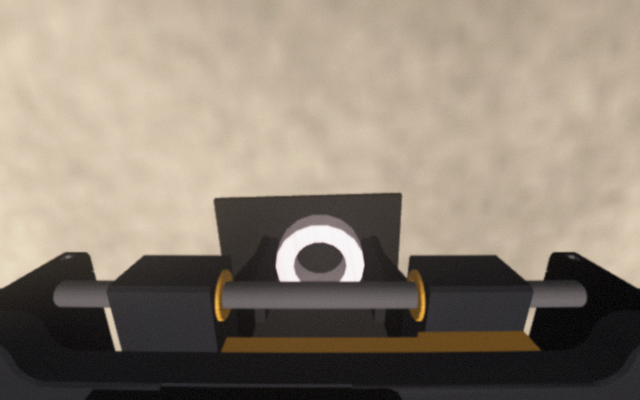

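```bash
cat > fit.py <<'E'
from h import *
from scipy.optimize import least_squares
def fitring(w,z,x0,rows,cols,show=False):
    """centre of collar top face at height z from bright-to-dark edges"""
    g=cv2.cvtColor(w["pixels"],cv2.COLOR_RGB2GRAY).astype(float)
    g=cv2.GaussianBlur(g,(0,0),.7)
    def samp(c,R,th):
        P=np.c_[c[0]+R*np.cos(th),c[1]+R*np.sin(th),np.full(len(th),z)]
        p=proj(w,P).astype(np.float32);return p
    c=np.array(x0,float)
    for it in range(4):
        pts=[]
        for R in(.0143,.025):
            for th in np.radians(np.arange(0,360,5)):
                rr=np.linspace(R-.004,R+.004,41)
                p=proj(w,np.c_[c[0]+rr*np.cos(th),c[1]+rr*np.sin(th),np.full(41,z)]).astype(np.float32)
                if p[:,1].max()>rows[1] or p[:,1].min()<rows[0] or p[:,0].min()<cols[0] or p[:,0].max()>cols[1]: continue
                v=cv2.remap(g.astype(np.float32),p[:,:1],p[:,1:],cv2.INTER_LINEAR).ravel()
                d=np.gradient(v)*(1 if R<.02 else -1);i=d.argmax()
                if d[i]>2 and 2<i<38: pts.append([rr[i],th,R])
        pts=np.array(pts)
        X=c[0]+pts[:,0]*np.cos(pts[:,1]);Y=c[1]+pts[:,0]*np.sin(pts[:,1])
        f=lambda q:np.hypot(X-q[0],Y-q[1])-pts[:,2]*(1+q[2])
        s=least_squares(f,[*c,0],loss="soft_l1",f_scale=.0004);c=s.x[:2]
    return c,s.x[2],len(pts),np.sqrt(np.mean(s.fun**2))
E
python3 - <<'E'
from fit import *
np.set_printoptions(precision=4,suppress=True)
print(fitring(dict(np.load("w4.npz")),.022,[.4305,.1555],(0,278),(278,362)))
print(fitring(dict(np.load("w2.npz")),.022,[.4305,.1555],(0,278),(0,640)))
E
```

```text
(array([0.4312, 0.1559]), np.float64(-0.006294286120508299), 67, np.float64(0.00022885974347472695))
(array([0.431 , 0.1551]), np.float64(-0.010927304862402787), 144, np.float64(0.00025508154872962895))
```

Emit:
play_rows:
  rows:
    - [[-0.03,0,0,0,0,0,0],[-0.07,0,0,0,0,0,0],[-0.11,-0.005,-0.02,0,0,0,0],[-0.142,-0.016,-0.055,0,0,0,0],[-0.142,-0.03,-0.1,0,0,0,0],[-0.142,-0.044,-0.145,0,0,0,0],[-0.142,-0.058,-0.19,0,0,0,0],[-0.142,-0.07,-0.235,0,0,0,0],[-0.142,-0.08,-0.275,0,0,0,0],[-0.142,-0.086,-0.3,0,0,0,0],[-0.142,-0.087,-0.306,0,0,0,0],[-0.142,-0.087,-0.306,0,0,0,0]]

```text
time_s: 7.3
position: [0.4729, -0.1593, 0.1497]
tcp_rot: [[-0.001, -0.99, 0.142], [0.001, 0.142, 0.99], [-1.0, 0.001, 0.001]]
force: [0.8, 0.4, -0.5]
opening: 0.566
```

```bash
python3 - <<'E'
from fit import *
np.set_printoptions(precision=4,suppress=True)
w=capture("wrist");s=read_state();np.savez("w5.npz",**{k:np.array(v) for k,v in w.items()});cv2.imwrite("pics/w5.png",w["pixels"][:,:,::-1]);print(s["time_s"],s["position"],s["tcp_rot"],s["force"],s["opening"]*87)
p=s["position"];print(fitring(w,p[2]+.0139,p[:2]+[.0012,-.0002],(0,278),(278,362)))
d=capture("side");np.savez("sd5.npz",**{k:np.array(v) for k,v in d.items()});cv2.imwrite("pics/s5.png",cv2.resize(d["pixels"][120:230,290:420,::-1],None,fx=5,fy=5,interpolation=cv2.INTER_CUBIC))
E
```

```text
7.35 [ 0.4725 -0.158   0.1496] [[-0.0016 -0.9901  0.1405]
 [ 0.0015  0.1405  0.9901]
 [-1.      0.0018  0.0013]] [ 1.6784 -0.3535 -1.2829] 48.82551970043435
(array([ 0.4742, -0.1596]), np.float64(-0.003096129794493877), 67, np.float64(0.0003130358534068014))
```

View pics/w5.png

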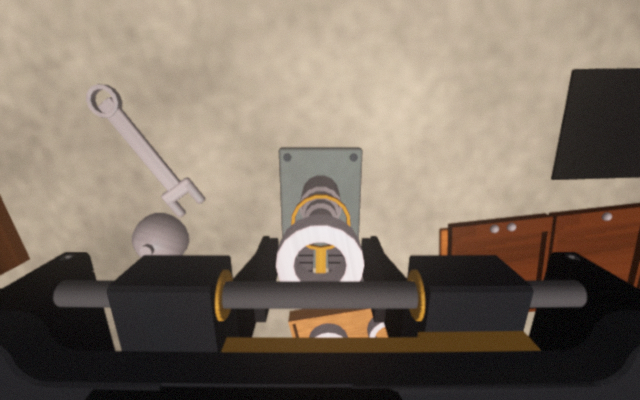

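View pics/s5.png

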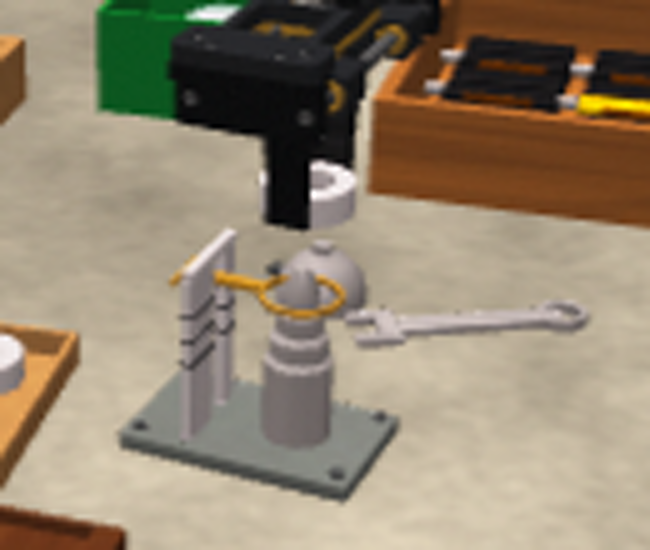

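Emit:
play_rows:
  rows:
    - [[0.01,0,0,0,0,0,0],[0.02,0,0,0,0,0,0],[0.025,0,0,0,0,0,0],[0.025,0,0,0,0,0,0],[0.025,0,0,0,0,0,0]]

```text
time_s: 7.9
position: [0.4734, -0.1586, 0.1247]
tcp_rot: [[-0.001, -0.99, 0.139], [0.0, 0.139, 0.99], [-1.0, 0.001, 0.0]]
force: [0.1, 0.3, -0.5]
opening: 0.564
```

```bash
python3 - <<'E'
from fit import *
np.set_printoptions(precision=4,suppress=True)
for i in range(3):
    w=capture("wrist");s=read_state()
    print(s["time_s"],s["position"],s["force"]);p=s["position"];print(s["tcp_rot"].round(4).tolist())
    print(fitring(w,p[2]+.0139,p[:2]+[.0012,-.0002],(0,278),(278,362)))
np.savez("w6.npz",**{k:np.array(v) for k,v in w.items()});im=w["pixels"]
cv2.imwrite("pics/w6.png",cv2.resize(im[140:290,250:390,::-1],None,fx=4,fy=4,interpolation=cv2.INTER_CUBIC))
# projected expected base edges for yaw/pos check
E
```

```text
7.95 [ 0.4736 -0.1588  0.125 ] [-0.2284  0.7222 -1.2466]
[[0.0, -0.9902, 0.1394], [-0.0, 0.1394, 0.9902], [-1.0, -0.0, 0.0]]
(array([ 0.4745, -0.1589]), np.float64(-0.00055316006083096), 66, np.float64(0.00036898798389572475))
8.0 [ 0.4736 -0.1589  0.1252] [ 0.2431  0.0006 -2.1286]
[[0.0003, -0.9902, 0.1396], [-0.0002, 0.1396, 0.9902], [-1.0, -0.0004, -0.0001]]
(array([ 0.4747, -0.1592]), np.float64(0.0002771255839893519), 66, np.float64(0.00037501768191681664))
8.05 [ 0.4736 -0.159   0.1253] [-0.7215  0.086  -1.682 ]
[[0.0005, -0.9902, 0.1396], [-0.0003, 0.1396, 0.9902], [-1.0, -0.0005, -0.0002]]
(array([ 0.4748, -0.1593]), np.float64(-0.0002647711770682614), 67, np.float64(0.00037192481625624026))
```

View pics/w6.png

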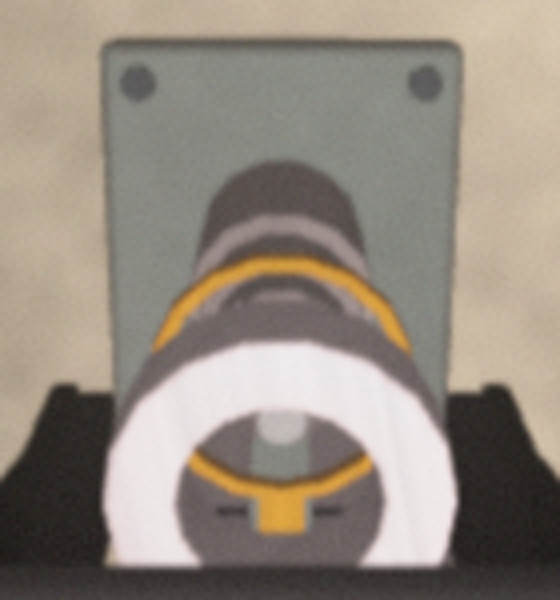

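The collar is centred over the mandrel to about 0.3 mm, and in the image both the tip and the bore centre sit at crop column 281. I'll descend onto the pointer.

Emit:
play_rows:
  rows:
    - [[0.005,0,0,0,0,0,0],[0.01,0,0,0,0,0,0],[0.015,0,0,0,0,0,0],[0.018,0,0,0,0,0,0],[0.021,0,0,0,0,0,0],[0.024,0,0,0,0,0,0],[0.027,0,0,0,0,0,0],[0.03,0,0,0,0,0,0],[0.03,0,0,0,0,0,0]]

```text
time_s: 8.95
position: [0.4734, -0.1589, 0.0948]
tcp_rot: [[-0.0, -0.99, 0.14], [0.0, 0.14, 0.99], [-1.0, 0.0, 0.0]]
force: [0.9, 0.4, -1.0]
opening: 0.559
```

```bash
python3 - <<'E'
from fit import *
np.set_printoptions(precision=4,suppress=True)
w=capture("wrist");s=read_state()
print(s["time_s"],s["position"],s["force"],s["moment"],s["opening"]*87);p=s["position"]
print(fitring(w,p[2]+.0139,p[:2]+[.0012,-.0002],(0,278),(278,362)))
cv2.imwrite("pics/w7.png",cv2.resize(w["pixels"][140:290,250:390,::-1],None,fx=4,fy=4,interpolation=cv2.INTER_CUBIC))
d=capture("side");cv2.imwrite("pics/s7.png",cv2.resize(d["pixels"][120:230,290:420,::-1],None,fx=5,fy=5,interpolation=cv2.INTER_CUBIC))
E
```

```text
9.0 [ 0.4734 -0.1589  0.0948] [-0.9529 -0.021  -0.5514] [ 0.1303 -0.1532 -0.0407] 48.86625621901054
(array([ 0.4747, -0.1593]), np.float64(0.00017790627408537497), 67, np.float64(0.0003344649491008276))
```

View pics/w7.png

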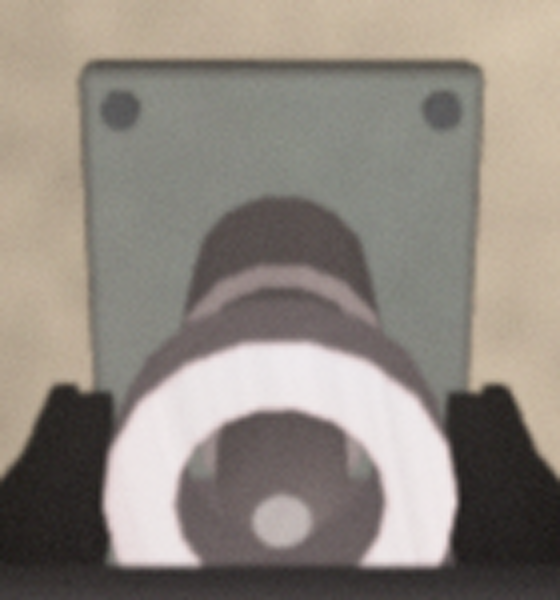

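View pics/s7.png

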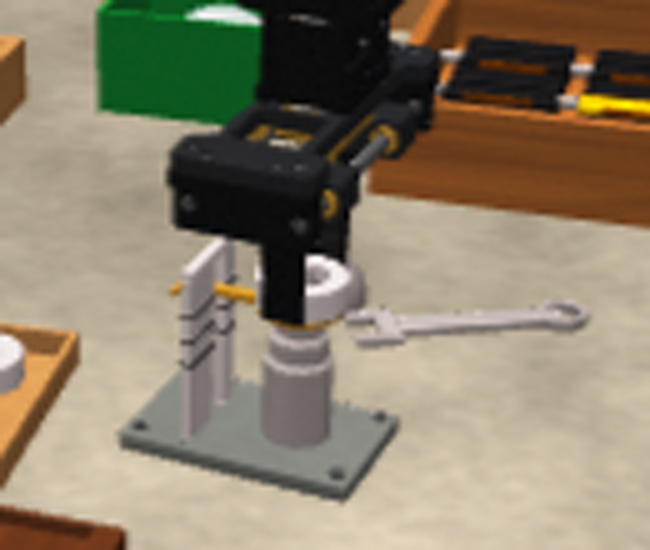

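Emit:
play_rows:
  rows:
    - [[0.003,0,0,0,0,0,0],[0.005,0,0,0,0,0,0],[0.007,0,0,0,0,0,0],[0.009,0,0,0,0,0,0],[0.011,0,0,0,0,0,0],[0.013,0,0,0,0,0,0],[0.014,0,0,0,0,0,0],[0.014,0,0,0,0,0,0]]

```text
time_s: 9.85
position: [0.4735, -0.1589, 0.0808]
tcp_rot: [[0.0, -0.99, 0.14], [-0.0, 0.14, 0.99], [-1.0, -0.0, 0.0]]
force: [0.6, 0.2, 0.0]
opening: 0.559
```

```bash
python3 - <<'E'
from fit import *
np.set_printoptions(precision=4,suppress=True)
for i in range(2):
    w=capture("wrist");s=read_state()
    print(s["time_s"],s["position"],s["force"],s["moment"],s["opening"]*87);p=s["position"]
    print(fitring(w,p[2]+.0139,p[:2]+[.0012,-.0002],(0,278),(278,362)))
E
```

```text
9.9 [ 0.4735 -0.1589  0.0808] [ 0.2072 -0.2079 -0.5098] [ 0.1631 -0.2152  0.0122] 48.795445122507395
(array([ 0.4747, -0.1593]), np.float64(-8.083110346255248e-05), 67, np.float64(0.0003817481793225521))
9.95 [ 0.4734 -0.1589  0.0808] [-0.3865  0.1486 -0.8119] [ 0.0734 -0.2404 -0.058 ] 48.96170266556333
(array([ 0.4747, -0.1594]), np.float64(9.48334699106791e-08), 67, np.float64(0.00040592416858185556))
```

Emit:
play_rows:
  rows:
    - [[0.0005,0,0,0,0,0,0],[0.001,0,0,0,0,0,0],[0.0015,0,0,0,0,0,0],[0.002,0,0,0,0,0,0],[0.002,0,0,0,0,0,0]]

```text
time_s: 10.45
position: [0.4734, -0.1589, 0.0791]
tcp_rot: [[0.0, -0.99, 0.14], [-0.0, 0.14, 0.99], [-1.0, -0.0, -0.0]]
force: [-0.1, -0.4, 2.6]
opening: 0.564
```

Emit:
play_rows:
  rows:
    - [[0.0003,0,0,0,0,0,0],[0.0005,0,0,0,0,0,0],[0.0005,0,0,0,0,0,0]]

```text
time_s: 10.75
position: [0.4735, -0.1589, 0.0785]
tcp_rot: [[0.0, -0.99, 0.14], [-0.0, 0.14, 0.99], [-1.0, -0.0, -0.0]]
force: [-0.7, -0.3, 2.9]
opening: 0.56
```

Emit:
play_rows:
  rows:
    - [[0.0003,0,0,0,0,0,0],[0.0003,0,0,0,0,0,0]]

```text
time_s: 10.95
position: [0.4734, -0.1589, 0.0782]
tcp_rot: [[0.0, -0.99, 0.14], [-0.0, 0.14, 0.99], [-1.0, -0.0, -0.0]]
force: [-0.1, -0.2, 2.7]
opening: 0.562
```

Emit:
play_rows:
  rows:
    - [[0.0003,0,0,0,0,0,0],[0.0003,0,0,0,0,0,0]]

```text
time_s: 11.15
position: [0.4734, -0.1589, 0.0779]
tcp_rot: [[-0.0, -0.99, 0.14], [0.0, 0.14, 0.99], [-1.0, 0.0, 0.0]]
force: [-0.5, 0.3, 3.3]
opening: 0.562
```

Emit:
play_rows:
  rows:
    - [[0.0003,0,0,0,0,0,0],[0.0003,0,0,0,0,0,0]]

```text
time_s: 11.35
position: [0.4735, -0.1589, 0.0778]
tcp_rot: [[0.0, -0.99, 0.14], [-0.0, 0.14, 0.99], [-1.0, -0.0, -0.0]]
force: [-0.1, 0.7, 3.8]
opening: 0.562
```

```bash
python3 - <<'E'
from fit import *
np.set_printoptions(precision=4,suppress=True)
for i in range(2):
    w=capture("wrist");s=read_state()
    print(s["time_s"],s["position"],s["force"],s["moment"],s["opening"]*87);p=s["position"]
    print(fitring(w,p[2]+.0139,p[:2]+[.0012,-.0002],(0,278),(278,362)))
d=capture("side");cv2.imwrite("pics/s8.png",cv2.resize(d["pixels"][150:230,300:400,::-1],None,fx=7,fy=7,interpolation=cv2.INTER_CUBIC))
E
```

```text
11.4 [ 0.4735 -0.1589  0.0777] [-1.0998 -0.5132  3.9832] [ 0.0927 -0.1394  0.0363] 48.484950351706125
(array([ 0.4747, -0.1593]), np.float64(-0.0007106822008268079), 67, np.float64(0.0003900883953013185))
11.45 [ 0.4734 -0.1589  0.0777] [ 0.0512 -1.3017  4.4524] [ 0.1289 -0.1154 -0.0022] 48.79024078865634
(array([ 0.4747, -0.1593]), np.float64(-0.0012902656955927495), 67, np.float64(0.0003960550571603179))
```

View pics/s8.png

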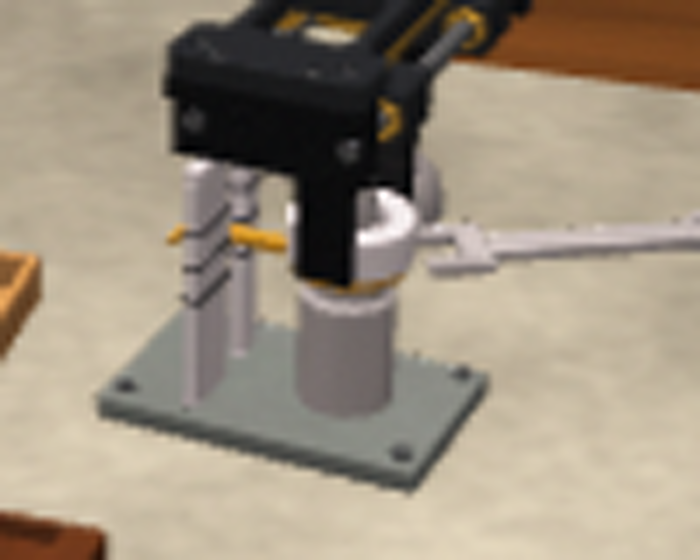

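Emit:
play_rows:
  rows:
    - [[0.0003,0,0,0,0,0,0],[0.0003,0,0,0,0,0,0]]

```text
time_s: 11.7
position: [0.4735, -0.1589, 0.0776]
tcp_rot: [[0.0, -0.99, 0.14], [-0.0, 0.14, 0.99], [-1.0, -0.0, -0.0]]
force: [-1.4, 0.0, 5.6]
opening: 0.562
```

Emit:
play_rows:
  rows:
    - [[0.0003,0,0,0,0,0,0],[0.0003,0,0,0,0,0,0]]

```text
time_s: 11.9
position: [0.4735, -0.1589, 0.0775]
tcp_rot: [[0.0, -0.99, 0.14], [-0.0, 0.14, 0.99], [-1.0, -0.0, -0.0]]
force: [-0.4, 0.1, 8.0]
opening: 0.56
```

Over the last step the command moved 0.3 mm, the tool moved only 0.1 mm, and the force rose to 8 N, so the collar is seated. I'll release briefly so it settles on the step, then look.

Emit:
play_rows:
  rows:
    - [[0,0,0,0,0,0,0],[0,0,0,0,0,0,0],[0,0,0,0,0,0,0.062],[0,0,0,0,0,0,0.062],[0,0,0,0,0,0,0.062],[0,0,0,0,0,0,0.062],[0,0,0,0,0,0,0.062]]

```text
time_s: 12.6
position: [0.4733, -0.1588, 0.0768]
tcp_rot: [[-0.0, -0.99, 0.14], [0.0, 0.14, 0.99], [-1.0, 0.0, 0.0]]
force: [0.2, 0.5, -0.3]
opening: 0.712
```

```bash
python3 - <<'E'
from fit import *
np.set_printoptions(precision=4,suppress=True)
for i in range(1):
    w=capture("wrist");s=read_state()
    print(s["time_s"],s["position"],s["force"],s["moment"],s["opening"]*87);p=s["position"]
    print(fitring(w,.0918,[.4747,-.1592],(0,278),(270,370)))
d=capture("side");np.savez("sd9.npz",**{k:np.array(v) for k,v in d.items()});cv2.imwrite("pics/s9.png",cv2.resize(d["pixels"][150:230,300:400,::-1],None,fx=7,fy=7,interpolation=cv2.INTER_CUBIC))
cv2.imwrite("pics/w9.png",w["pixels"][:,:,::-1])
sc=capture("scene");cv2.imwrite("pics/c9.png",cv2.resize(sc["pixels"][180:265,235:315,::-1],None,fx=7,fy=7,interpolation=cv2.INTER_CUBIC))
c,si=np.cos(np.radians(-8.25)),np.sin(np.radians(-8.25))
for k in (.088,.074,.060):print(k,proj(d,[[.4746+.05*c-y*si,-.1589+.05*si+y*c,k] for y in(-.021,.037)]).round(1).tolist(),proj(sc,[[.4746+.05*c-y*si,-.1589+.05*si+y*c,k] for y in(-.021,.037)]).round(1).tolist())
E
```

```text
12.65 [ 0.4733 -0.1588  0.0768] [-0.3878  0.2201  0.2056] [ 0.0791 -0.1275 -0.0108] 61.65660957646434
(array([ 0.4743, -0.1593]), np.float64(-0.012971000021914847), 73, np.float64(0.00038402680774485135))
0.088 [[335.6, 174.4], [326.8, 183.2]] [[258.1, 213.6], [284.6, 214.1]]
0.074 [[335.5, 178.9], [326.7, 187.9]] [[258.9, 218.2], [285.2, 218.8]]
0.06 [[335.4, 183.4], [326.7, 192.5]] [[259.7, 222.8], [285.7, 223.3]]
```

View pics/s9.png

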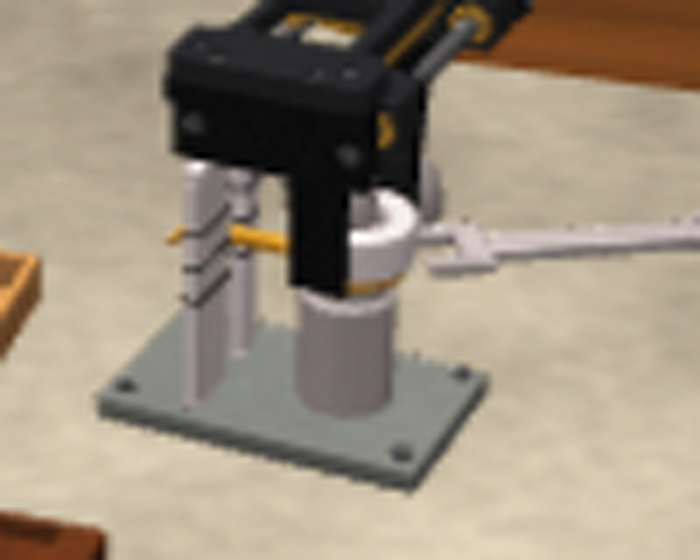

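View pics/c9.png

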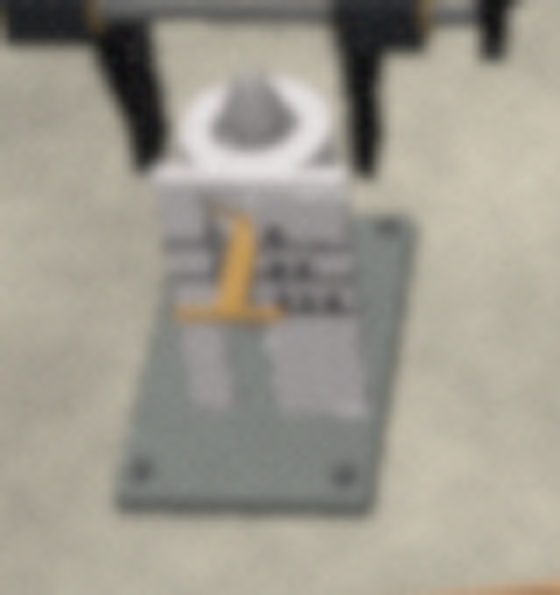

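View pics/w9.png

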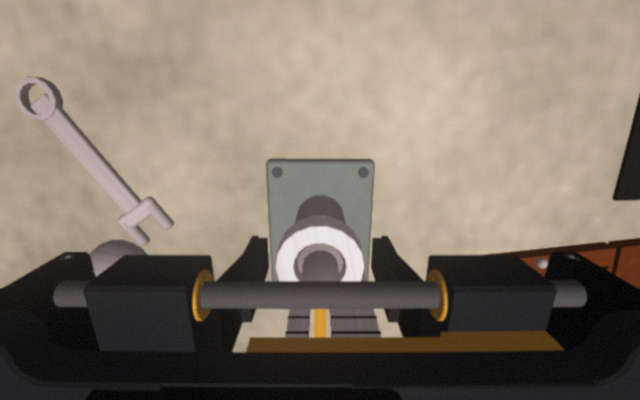

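```bash
python3 - <<'E'
from h import *
from scipy.optimize import brentq
np.set_printoptions(precision=4,suppress=True)
w=dict(np.load("w1.npz"));sc=dict(np.load("scene.npz"))
for z in(.092,.096,.100):
    P=onz(w,[(197+.5)/4-.5+245,(572+.5)/4-.5+50],z)[0];print(z,P,proj(sc,P))
P=onz(w,[(197+.5)/4-.5+245,(572+.5)/4-.5+50],.096)[0]
for z in(.086,.076,.072,.068,.058):print(z,proj(sc,[P[0],P[1],z]))
print("obs initial",np.array([234,112])/2.4+170,"now",(np.array([230,313])+.5)/7-.5+[235,180])
E
```

```text
0.092 [ 0.543  -0.1694  0.092 ] [[265.7324 218.6119]]
0.096 [ 0.542  -0.1689  0.096 ] [[265.7647 216.8838]]
0.1 [ 0.5409 -0.1684  0.1   ] [[265.7971 215.1481]]
0.086 [[266.3151 220.2613]]
0.076 [[266.8564 223.584 ]]
0.072 [[267.0704 224.898 ]]
0.068 [[267.283  226.2036]]
0.058 [[267.8085 229.431 ]]
obs initial [267.5    216.6667] now [267.4286 224.2857]
```

The two-dot reading holds: the T-bar projects to about z 0.073, and the collar sits level around the mandrel. Regrasping and lifting off.

Emit:
play_rows:
  rows:
    - [[0,0,0,0,0,0,0],[0,0,0,0,0,0,0],[0,0,0,0,0,0,0],[0,0,0,0,0,0,0],[0,0,0,0,0,0,0],[-0.002,0,0,0,0,0,0],[-0.008,0,0,0,0,0,0],[-0.018,0,0,0,0,0,0],[-0.033,0,0,0,0,0,0],[-0.053,0,0,0,0,0,0],[-0.068,0,0,0,0,0,0],[-0.073,0,0,0,0,0,0]]

```text
time_s: 13.95
position: [0.4744, -0.1594, 0.1523]
tcp_rot: [[0.004, -0.99, 0.14], [-0.002, 0.14, 0.99], [-1.0, -0.004, -0.002]]
force: [-0.2, -0.0, -1.2]
opening: 0.56
```

```bash
python3 - <<'E'
from fit import *
np.set_printoptions(precision=4,suppress=True)
w=capture("wrist");s=read_state()
print(s["time_s"],s["position"],s["force"],s["tcp_rot"].round(3).tolist(),s["opening"]*87);p=s["position"]
cv2.imwrite("pics/w10.png",w["pixels"][:,:,::-1])
d=capture("side");cv2.imwrite("pics/s10.png",cv2.resize(d["pixels"][120:230,290:420,::-1],None,fx=5,fy=5,interpolation=cv2.INTER_CUBIC))
# tray centre from scene + wrist1 + side masks
w2=dict(np.load("w2.npz"))
# tray board: three trays, centres from studs in w2
for n,px in dict(t2a=(181,219),t2b=(199,217),t1=(302,207),t3a=(399,196),t3b=(418,194),t3c=(436,192),c_nw=(140,216),c_ne=(470,181)).items(): print(n,onz(w2,px,.022)[0])
E
```

```text
14.0 [ 0.4744 -0.1594  0.1522] [-0.2727 -0.5904 -0.4075] [[0.003, -0.99, 0.14], [-0.002, 0.14, 0.99], [-1.0, -0.004, -0.002]] 49.214888466030196
t2a [0.5368 0.0169 0.022 ]
t2b [0.5373 0.035  0.022 ]
t1 [0.5412 0.1358 0.022 ]
t3a [0.5433 0.2285 0.022 ]
t3b [0.5438 0.2465 0.022 ]
t3c [0.5442 0.2636 0.022 ]
c_nw [ 0.5281 -0.0222  0.022 ]
c_ne [0.538  0.2957 0.022 ]
```

View pics/w10.png

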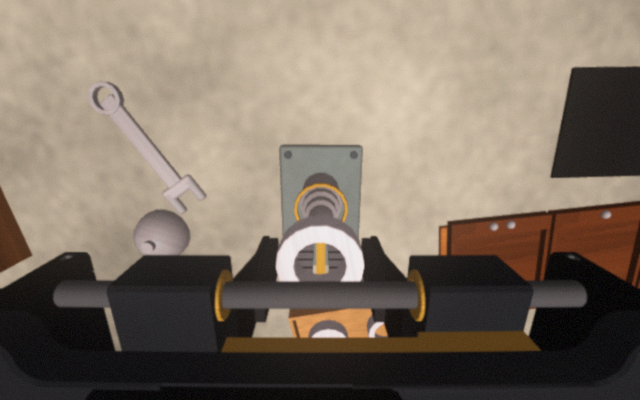

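View pics/s10.png

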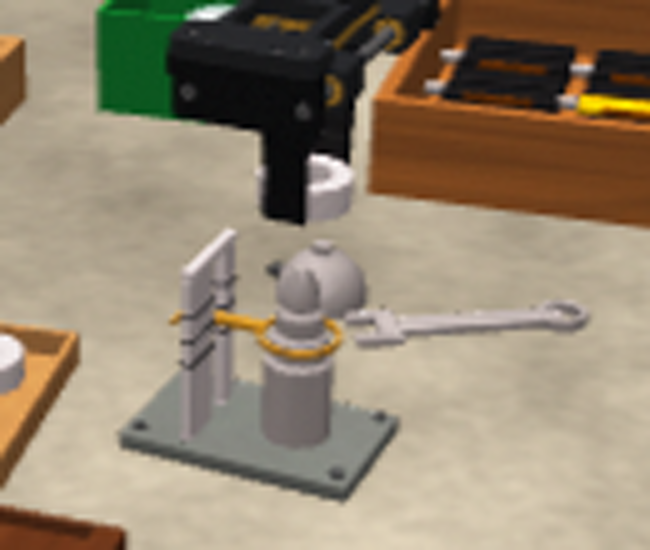

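The collar is lifted off and the pointer ring has stayed at the middle step. Now to tray 2, which has two studs at about (0.537, 0.026); its centre is about (0.596, 0.025).

Emit:
play_rows:
  rows:
    - [[0,-0.018,0.038,-2,0,0,0],[0,-0.04,0.084,-4,0,0,0],[0.01,-0.06,0.127,-6.3,0,0,0],[0.035,-0.078,0.165,-6.3,0,0,0],[0.06,-0.09,0.19,-6.3,0,0,0],[0.085,-0.0945,0.1995,-6.3,0,0,0],[0.1,-0.0945,0.1995,-6.3,0,0,0],[0.1,-0.0945,0.1995,-6.3,0,0,0],[0.1,-0.0945,0.1995,-6.3,0,0,0]]

```text
time_s: 14.95
position: [0.5942, 0.0246, 0.0498]
tcp_rot: [[-0.001, -1.0, 0.031], [0.0, 0.031, 1.0], [-1.0, 0.001, -0.0]]
force: [0.1, 0.1, -1.1]
opening: 0.56
```

```bash
python3 - <<'E'
from fit import *
np.set_printoptions(precision=4,suppress=True)
w=capture("wrist");s=read_state()
print(s["time_s"],s["position"],s["force"],s["tcp_rot"].round(4).tolist(),s["opening"]*87)
cv2.imwrite("pics/w11.png",w["pixels"][:,:,::-1])
d=capture("side");cv2.imwrite("pics/s11.png",cv2.resize(d["pixels"][150:330,190:400,::-1],None,fx=3.5,fy=3.5,interpolation=cv2.INTER_CUBIC))
E
```

```text
15.0 [0.5949 0.0244 0.0507] [-0.5642 -0.4794  0.0102] [[0.0006, -0.9995, 0.0315], [-0.0002, 0.0315, 0.9995], [-1.0, -0.0006, -0.0002]] 49.021578722421154
```

View pics/w11.png

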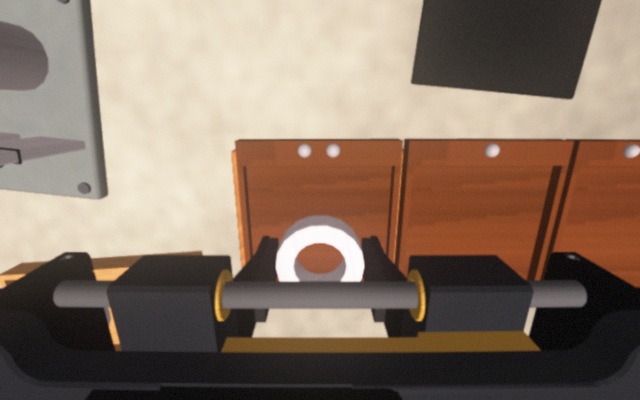

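View pics/s11.png

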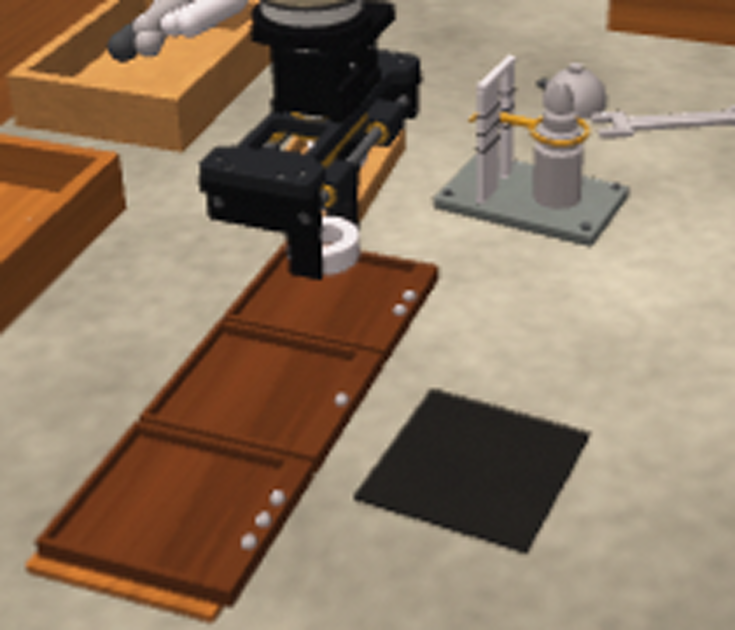

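The gripper is square over tray 2, with the stud pair centred at column 319. Lowering.

Emit:
play_rows:
  rows:
    - [[0.012,0,0,0,0,0,0],[0.022,0,0,0,0,0,0],[0.028,0,0,0,0,0,0],[0.031,0,0,0,0,0,0],[0.033,0,0,0,0,0,0],[0.0335,0,0,0,0,0,0],[0.0335,0,0,0,0,0,0]]

```text
time_s: 15.75
position: [0.595, 0.0255, 0.0166]
tcp_rot: [[0.0, -1.0, 0.03], [-0.0, 0.03, 1.0], [-1.0, -0.0, -0.0]]
force: [0.1, 0.1, -1.3]
opening: 0.565
```

Emit:
play_rows:
  rows:
    - [[0.0005,0,0,0,0,0,0],[0.001,0,0,0,0,0,0],[0.001,0,0,0,0,0,0]]

```text
time_s: 16.05
position: [0.5949, 0.0255, 0.0157]
tcp_rot: [[0.0, -1.0, 0.03], [-0.0, 0.03, 1.0], [-1.0, -0.0, -0.0]]
force: [-0.8, 0.8, -1.9]
opening: 0.564
```

Within about 1 mm of the floor. One more small step, then open a little and lift.

Emit:
play_rows:
  rows:
    - [[0.0003,0,0,0,0,0,0],[0.0007,0,0,0,0,0,0],[0.0007,0,0,0,0,0,0]]

```text
time_s: 16.35
position: [0.595, 0.0255, 0.0155]
tcp_rot: [[0.0, -1.0, 0.03], [-0.0, 0.03, 1.0], [-1.0, -0.0, -0.0]]
force: [-0.5, 0.3, 4.6]
opening: 0.564
```

Emit:
play_rows:
  rows:
    - [[0,0,0,0,0,0,0.058],[0,0,0,0,0,0,0.058],[0,0,0,0,0,0,0.058],[0,0,0,0,0,0,0.058],[-0.005,0,0,0,0,0,0.058],[-0.02,0,0,0,0,0,0.058],[-0.05,0,0,0,0,0,0.058],[-0.09,0,0,0,0,0,0.087],[-0.12,0.03,0,0,0,0,0.087],[-0.12,0,0,0,0,0,0.087],[-0.12,-0.05,0,0,0,0,0.087],[-0.12,-0.05,0,0,0,0,0.087]]

```text
time_s: 17.55
position: [0.6526, 0.0228, 0.138]
tcp_rot: [[0.014, -0.999, 0.03], [-0.002, 0.03, 1.0], [-1.0, -0.014, -0.001]]
force: [-0.3, -0.7, 0.6]
opening: 0.979
```

```bash
python3 - <<'E'
from fit import *
np.set_printoptions(precision=4,suppress=True)
w=capture("wrist");s=read_state();np.savez("w12.npz",**{k:np.array(v) for k,v in w.items()})
print(s["time_s"],s["position"],s["force"],s["opening"]*87)
cv2.imwrite("pics/w12.png",w["pixels"][:,:,::-1])
for x0 in([.596,.025],):print(fitring(w,.030,x0,(0,278),(0,640)))
d=capture("side");cv2.imwrite("pics/s12.png",cv2.resize(d["pixels"][150:330,190:400,::-1],None,fx=3.5,fy=3.5,interpolation=cv2.INTER_CUBIC))
E
```

```text
17.6 [0.6485 0.0234 0.1368] [ 0.1765 -0.3642 -0.4148] 85.68049740380705
(array([0.5961, 0.0253]), np.float64(-0.012052999745865666), 144, np.float64(0.0002477226065754755))
```

View pics/w12.png

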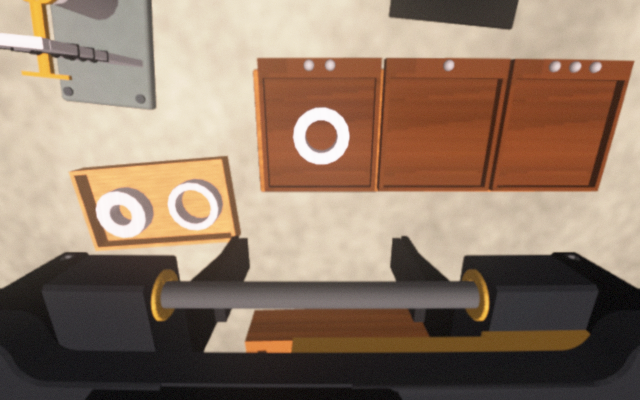

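View pics/s12.png

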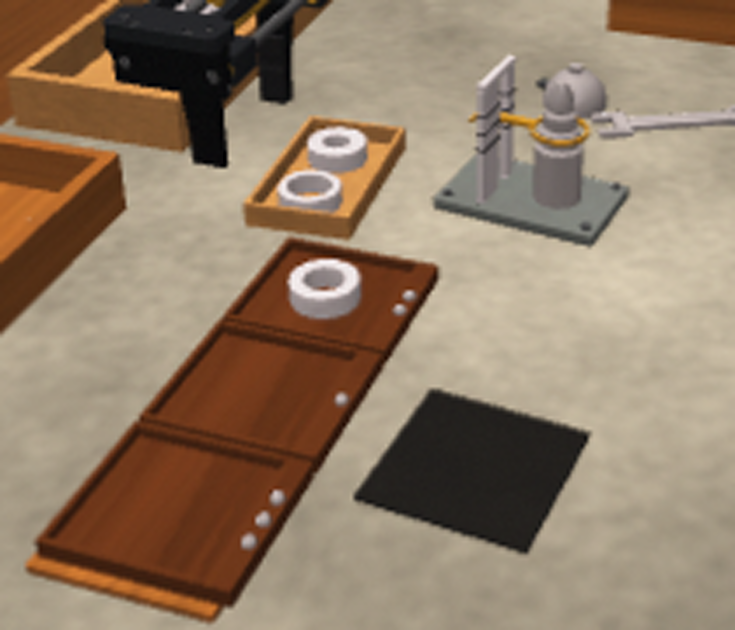

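The collar lies flat and central in the two-stud tray at about (321,136). The spares (smaller and larger bore), bell and wrench are undisturbed, and the pointer is still at the middle step. I'll let the arm settle and hand in.

Emit:
play_rows:
  rows:
    - [[0,0,0,0,0,0,0.087],[0,0,0,0,0,0,0.087],[0,0,0,0,0,0,0.087]]

```text
time_s: 17.95
position: [0.6438, 0.0241, 0.1349]
tcp_rot: [[-0.001, -1.0, 0.03], [0.0, 0.03, 1.0], [-1.0, 0.001, 0.0]]
force: [-0.1, 0.1, 0.8]
opening: 0.999
```

```bash
python3 - <<'E'
from rig import *
print(hand_in())
E
```

```text
the job is handed in; nothing more can be done
None
```

I sized the mat collar on the mandrel, laid it flat in the two-stud tray, and handed the job in at about 18 s of the 51 s allowed. No verdict was reported.

- **Which collar:** its bore measured about 29 mm in the wrist picture, so it is the 28.6 mm collar and belongs to step 2. The two spares show a smaller and a larger bore, which agrees.
- **Sizing:** I lowered it while pushing the pointer at about 3–4 N. It stopped with its underside about 74 mm up, and the highest wrist force I read was 8 N. I then let go so it could seat freely on the step before regrasping and lifting it off.
- **Pointer:** after the lift, the side view still shows it at the middle step, and a coarse check from the scene picture puts it at about 73–74 mm.
- **Final position:** the collar's centre is at about (0.596, 0.025) m, within a few mm of my estimate of the tray's middle. The spares, the bell and the wrench look unmoved, and the open gripper is clear of everything.
- **Disagreements:**
    - The networks missed the mat collar in the pictures I checked, so I located it by fitting its outline.
    - My hand-picked mandrel tip in the side picture was about 3 cm off in y from the other cameras, because the bell stands behind it. I used the wrist camera's value instead.

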